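# Open the ratchet mould clamp

## Robot

A 7-joint arm with a two-finger parallel gripper is mounted at the origin on the work surface. World frame = base frame: x ahead of the robot, y to its left, z up, the work surface at z = 0. Lengths are in mm, angles in degrees, forces in N, time in s.
With the tool pointing down it reaches from about 400 to 850 mm from the base axis. Payload 4.5 kg.
Tool frame: the origin (TCP) lies at the very end of the fingers, on their centre line; the grasp point (between the pads) lies 19 mm behind it; z points along the fingers, y is the line along which they close (so a half turn about z gives the same grasp; the last joint's range is limited). The gripper opens to 88 mm and grips with 3 to 60 N. Pads are 18 mm wide; open, the fingers measure 123 mm over their backs; the gripper's body (75 mm by 187 mm) begins 45 mm behind the grasp point.
Start: joints at [-62.578, 39.483, -11.15, 89.685, 9.013, 51.709, -12.324], TCP at [268.908, 564.218, 238.743] pointing down, gripper open.
Joint ranges: [-172.22, 172.22], [-26.19, 119.32], [-84.43, 86.54], [7.71, 146.69], [-57.33, 237.33], [2.42, 119.75], [-152.13, 152.13]. Speed limits (degrees/s): [147.25, 147.25, 180, 180, 180, 180, 180].

## Interface

Orientations are given as [roll, pitch, yaw] about the fixed x, y, z axes, in that order (R = Rz(yaw) Ry(pitch) Rx(roll)).
In Python, from rig import bot gives the robot as it stands.
- The arm moves only by the tool jog_arm, never from a script. Its argument "commands" is a list of rows, each an object with "offset": the shift along the tool's x, y, z in m, a list of three; "dr": the turn, a rotation vector about the tool's x, y, z in rad, a list of three; "grip": the gripper command: -1 is shut, 1 is fully open, values between are in proportion. A call has 1 to 8 rows; each row shifts and turns the commanded pose from where the row before left it, along the tool's axes as they then stand; what a row does not reach is not made up. A row lasts 1/8 s, in which the tool goes at most 62.5 mm and 10.7 degrees, less where a joint would pass 70% of its speed; a pose out of reach is approached as far as the arm can. A call with a gripper value outside its range is refused whole. The fingers move at their own pace and stop on an object; "squeeze" is the grip in N (left out, the last holds). Time passes only in rows, so rows that do not move let the fingers close. It gives the time, the measured TCP pose, the force, the opening and the grip force at its end, in the units of the state.
- bot.sense(): the state, without advancing time (a new reading comes with each control period).
- bot.camera(name): name is "scene" or "top"; returns (picture, depth): 480x640x3 uint8, blue, green, red; 480x640 float32, mm along the optical axis (not along the pixel's ray), 0 where there is no reading.
- bot.camera_params(name): a dict with "fx", "fy", "cx", "cy" (pixels), "k1" (the pictures are not rectified: a ray, as slopes to the right and down, at radius r is drawn at 1 + k1 r^2 times it, then the intrinsics apply), "camera_from_world" (4x4, takes a point from world to camera coordinates). Camera axes: x right, y down, z forward; pixel columns grow to the right and rows downward; lengths in mm; the calibration is good to about 2 mm. A picture is of the moment at which its call begins. camera_params takes no time and is no camera call.
- bot.hand_in(): hands the job in; it is judged then, once.
The state is a dict: "time_s": time; "joint_pos": joint angles; "qd": joint speeds; "joint_torque": joint torques, N m; "tcp_pos": TCP position; "eef_rot": TCP orientation; "ft_force": force on the tool from outside, world axes, zero at the start; "wrist_torque": the same for the moment, N m; "gripper_width": opening from 0.0 (shut) to 1.0 (fully open); "finger_force": force on a finger pad.
Only numpy, scipy, OpenCV 4.12 (cv2) and the standard library are available. Lean on these libraries where they do the work, as an engineer would, in place of code of your own. Each camera call takes 0.05 s, during which the arm holds its last target. There are 200 camera calls.

## Task

The plaster mould has dried, so open its clamp all the way: press the release pad on top of the sliding jaw and, keeping it pressed down, push the jaw back along its bar, away from the mould, until it meets the stop block. Then let go so that the pad springs back up. Leave the mould standing where it is, do not push or lift it, and leave the other things on the bench alone.

Things in the scene. Friction and masses are not known exactly. Their poses are not given: they have to be found in the camera images.
- clamp: Mould clamp fixed to the bench: steel bar 400 x 88 mm, top 45 mm above the bench. Origin on the bench under the bar's middle; x along the bar the way the jaw opens (away from the mould), z up. From the -x end: fixed jaw (100 wide, top at 130), mould, sliding jaw; near the +x end a stop block 28 long x 88 wide x 40 tall stands on the bar, near face at x = 147 mm.
- jaw (a joint): Slide of the jaw along the bar, m, growing as it opens: 0 nearest the mould, 0.150 where the carriage meets the stop block. Starts at 0.003 to 0.036. The ratchet (teeth 9 mm apart) stops it from opening until the release pad is pressed by 5.5 mm, and catches again if the pad rises. Released, it slides with about 1 to 2 N.
- release (a joint): Travel of the release pad, m, vertical and growing as it is pressed: 0 up, 0.010 fully down. Spring-loaded: about 2 N at first, 5.5 N fully down; springs up when let go. At 5.5 mm and more the ratchet is free. At the start it may rest up to 4 mm down, on the tip of a tooth.
- pad_top (a point): Centre of the top of the release pad: a level ribbed steel plate 52 mm (along the bar) x 56 mm over the jaw's carriage, 100 mm above the bench when up, 90 fully down; rides with the jaw. Press it from above with shut fingertips. Towards the mould nothing is higher than the raised pad within 45 mm of its centre; the mould's top is at 140 mm.
- push_plate (a point): On the jaw's upright push plate, 12 thick x 70 wide x top at 132 mm above the bench, which stands across the bar just beyond the pad on the stop-block side. This point: middle of its face towards the mould, 33 mm from the pad's centre, 115 mm above the bench. A fingertip pressing the pad and moving to the stop block bears on this face and pushes the jaw.
- mould_mid (a point): Centre of the two-part plaster mould, a loose block 80 mm (along the bar) x 94 x 95 tall, 0.85 kg, standing on the bar between the fixed jaw and the sliding jaw. Must stay where it is.
- bowl_mid (a point): Centre of a loose fired-clay bowl, 90 mm wide, 50 tall. Bystander.
- cup_mid (a point): Centre of a loose fired-clay cup, 72 mm wide, 85 tall. Bystander.
- rib_mid (a point): Centre of a loose flat wooden throwing rib, 100 x 55 x 12 mm. Bystander.
- loop_tool_grip (a point): Handle of a loose trimming tool, 180 mm long, lying on the bench. Bystander.
- batlet_mid (a point): Centre of a loose plaster disc, 90 mm wide, 22 thick. Bystander.
- glaze_jar_mid (a point): Centre of a loose white glaze jar, 68 mm wide, 90 tall. Bystander.
- vase_mid (a point): Centre of a loose grey clay pot, 80 mm wide, 110 tall. Bystander.
There are look-alikes about, which are no part of the job. Leave any blue or purple look-alike of the part that bears mould_mid alone.

How it is judged (in metres and radians):
On the way, in this order (a step that is already met when the one before it is completed fails the run):
1. the release pad is pressed down with the fingers while the jaw is still near the mould (value of joint release above 0.005 m and value of joint jaw below 0.075 m and contact force between the fingers and release above 0.5 N), for 0.1 s.
2. the jaw is pushed right back to the stop block (value of joint jaw above 0.143 m), for 0.1 s.
At the end, for the whole second after the job is handed in: The jaw stands within 7 mm of the stop block, the release pad is back up (within 2 mm), the mould stands upright within 12 mm of where it was, and the other loose things are within 30 mm of where they were (value of joint jaw above 0.143 m and value of joint release below 0.002 m and distance of mould_mid from where it was at the start of the episode below 0.012 m and angle between mould_mid's own z axis and vertical below 0.06 rad and distance of each of bowl_mid, cup_mid, rib_mid, loop_tool_grip, batlet_mid, glaze_jar_mid, vase_mid from where it was at the start of the episode below 0.03 m); the robot touches nothing.
It fails at once if the mould is pushed about or lifted (more than 20 mm) (distance of mould_mid from where it was at the start of the episode above 0.02 m).
It fails at once if another loose thing is carried or knocked away (more than 30 mm) (distance of any of bowl_mid, cup_mid, rib_mid, loop_tool_grip, batlet_mid, glaze_jar_mid, vase_mid from where it was at the start of the episode above 0.03 m).
It also fails if it takes over 35 s, if anything falls off the work surface, if the arm or the gripper's body presses on something with over 40 N, if the wrist force passes 120 N, or if a joint passes its speed limit or range.

## Working session

There is one attempt and no reset: what is moved stays moved. The work goes in short steps, Python scripts to look and compute and a tool call to move; the robot and the scene stay as the last step left them, time stands still between calls to the robot, and variables do not carry over. Pictures are saved under pics/ and viewed, at most 10 in all, crops included, and the job is handed in when it is done.

Besides the shell and the picture viewer there is one more tool, called after "Request:" as name(argument=value, ...), one argument or row to a line, values as JSON. jog_arm: Moves the arm, as the interface text tells. Its arguments: {"type":"object","properties":{"commands":{"type":"array","items":{"type":"object","properties":{"offset":{"type":"array","items":{"type":"number"}},"dr":{"type":"array","items":{"type":"number"}},"grip":{"type":"number"}}}},"squeeze":{"type":"number"}},"required":["commands"]}

```bash
mkdir -p pics
cat > h.py <<'E'
import numpy as np,cv2
from rig import bot
def cast(p,T,u,v,d):
    x=(u-p["cx"])/p["fx"];y=(v-p["cy"])/p["fy"]
    a,b=x,y
    for _ in range(10):
        s=1+p["k1"]*(a*a+b*b);a,b=x/s,y/s
    return a,b
def pt(p,u,v,d):
    a,b=cast(p,None,u,v,d);T=np.linalg.inv(np.array(p["camera_from_world"]))
    return T[:3,:3]@np.array([a*d,b*d,d])+T[:3,3]
def plane(p,u,v,z):
    a,b=cast(p,None,u,v,0);T=np.linalg.inv(np.array(p["camera_from_world"]))
    r=T[:3,:3]@np.array([a,b,1.]);o=T[:3,3];return o+r*(z-o[2])/r[2]
E
python3 - <<'E'
from h import *
for n in("top","scene"):
    im,d=bot.camera(n);cv2.imwrite(f"pics/{n}0.png",im);np.save(f"{n}0.npy",d)
s=bot.sense();print(s)
E
```

```text
{'time_s': 0.1, 'joint_pos': array([-62.57829853,  39.52776309, -11.14519151,  89.73749792,
         9.01421873,  51.70835428, -12.32444393]), 'qd': array([ 0.06878363, -0.09196118,  0.04699227, -0.18940265,  0.00266175,
        0.03742485,  0.04508592]), 'joint_torque': array([-3.03228226e-03, -5.28505862e+01, -1.27148129e+00, -1.53838348e+01,
       -5.25992329e-02,  2.02444724e-03,  5.35813808e-05]), 'tcp_pos': array([268.73111536, 563.67046867, 238.00350993]), 'eef_rot': array([-1.79908688e+02,  7.77009577e-03,  1.54519972e+02]), 'ft_force': array([0.00233594, 0.39796647, 0.61995755]), 'wrist_torque': array([-0.01603118,  0.02510292, -0.00286765]), 'finger_force': 0.0, 'gripper_width': 1.0000688619606688}
```

View pics/top0.png

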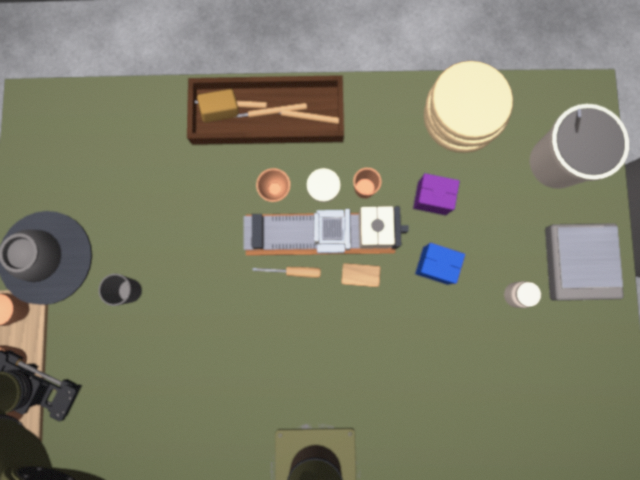

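View pics/scene0.png

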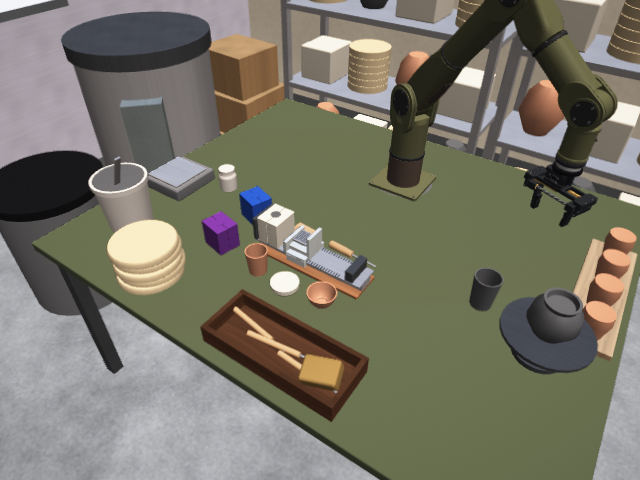

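The top view shows the clamp along row ~232: mould (378,226), jaw pad (333,229), push plate around x≈318, and stop block (258,231). So the jaw opens to image left. The blue and purple blocks are look-alikes.

Run:
```python
from h import *
im=cv2.imread("pics/top0.png");d=np.load("top0.npy");p=bot.camera_params("top")
c=im[190:275,235:415];cv2.imwrite("pics/crop.png",cv2.resize(c,(720,340),interpolation=cv2.INTER_CUBIC))
for u,v in[(378,215),(333,229),(333,222),(317,229),(347,229),(333,213),(333,245),(258,231),(280,231)]:print(u,v,pt(p,u,v,d[v,u]).round(0))
# world map of heights
vs,us=np.mgrid[195:270,236:415];P=np.array([pt(p,u,v,d[v,u]) for u,v in zip(us.ravel(),vs.ravel())]);np.save("P.npy",P)
hsv=cv2.cvtColor(im,cv2.COLOR_BGR2HSV)[195:270,236:415].reshape(-1,3)
for n,m in[("bar+",P[:,2]>38),("mould",(P[:,2]>134)&(P[:,2]<146)&(hsv[:,2]>170)),("pad",(P[:,2]>92)&(P[:,2]<104)),("plate",(P[:,2]>124)&(P[:,2]<136)),("stop",(P[:,2]>80)&(P[:,2]<89)&(hsv[:,2]<80))]:
    Q=P[m];print(n,len(Q),cv2.minAreaRect(Q[:,:2].astype(np.float32)),Q.mean(0).round(1))
```

```text
378 215 [ 635. -164.  140.]
333 229 [608. -54.  98.]
333 222 [625. -54. 104.]
317 229 [604. -14. 135.]
347 229 [608. -90.  96.]
333 213 [656. -56.  60.]
333 245 [572. -54.  63.]
258 231 [608. 136.  86.]
280 231 [613.  83.  48.]
bar+ 6037 ((612.8751831054688, -22.67926025390625), (375.3926696777344, 310.07666015625), 53.901580810546875) [607.6 -33.8  93.9]
mould 1087 ((610.8477172851562, -104.68519592285156), (94.66614532470703, 190.94703674316406), 0.07860079407691956) [ 610.2 -158.7  139.6]
pad 640 ((618.0402221679688, -51.31275939941406), (378.7524108886719, 97.38794708251953), 79.51880645751953) [608.6 -68.7  98.1]
plate 491 ((611.5459594726562, -114.40924835205078), (210.17404174804688, 97.94046020507812), 89.149658203125) [ 607.6 -146.   130.9]
stop 58 ((601.2445068359375, -48.62599182128906), (384.4964294433594, 74.45196533203125), 88.89881134033203) [596.1  92.1  83.9]
```

View pics/crop.png

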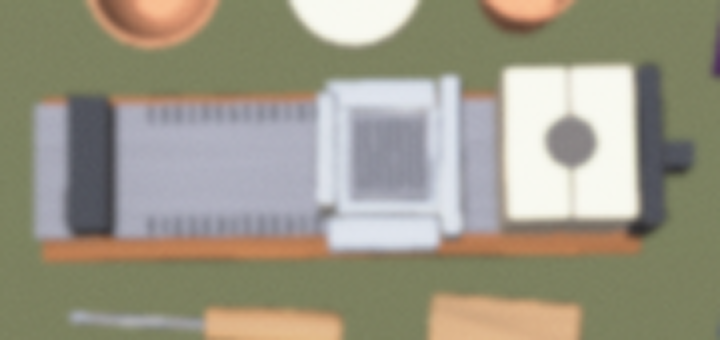

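The enlarged crop (4x) shows the ribbed pad spanning (350–430, 107–200), so its centre is about (332.5,228.4) in the full image. The push plate is at crop x≈318–332, the stop block at x 68–114 and the mould at x 502–638.

Run:
```python
from h import *
p=bot.camera_params("top")
im=cv2.imread("pics/top0.png")
f=lambda a,b,z:plane(p,235+a/4-.375,190+b/4-.375,z)
pc=f(390,153,98)
print("pad",pc.round(1),[f(*q,98).round(1) for q in[(350,153),(430,153),(390,107),(390,200)]])
st=f(90,165,85);m=f(570,142,140);print("stop",st.round(1),f(114,165,85).round(1),f(68,165,85).round(1),"rows",f(90,97,85).round(1),f(90,235,85).round(1),"mould",m.round(1), "mould face",f(502,142,140).round(1))
print("push face",f(332,150,132).round(1),f(318,150,132).round(1),"bar end",f(36,170,45).round(1))
P=np.load("P.npy").reshape(75,179,3)
# pixel u,v -> P[v-195,u-236]
# bar edges from height map: for columns in bare bar zone
for k,c in(("mould",P[...,2]>134),("barbare",(P[...,2]>38)&(P[...,2]<52)&(P[...,1]>30)&(P[...,1]<110))):
    Q=P[c];Q=Q[(Q[:,0]<680)&(Q[:,0]>540)&((Q[:,1]>-205)&(Q[:,1]<-115)|(Q[:,1]>25))]
    print(k,len(Q),cv2.minAreaRect(Q[:,:2].astype(np.float32)))
d=bot.camera_params("scene");S=np.load("scene0.npy");sc=cv2.imread("pics/scene0.png");cv2.imwrite("pics/sc.png",cv2.resize(sc[200:310,220:400],(720,440),interpolation=cv2.INTER_CUBIC))
pad=P[225-195:233-195,328-236:338-236].reshape(-1,3);print(pad.mean(0),np.median(pad[:,2]))
```

```text
pad [611.1 -52.   98. ] [array([611.6, -26.8,  98. ]), array([610.7, -77.2,  98. ]), array([640.5, -52.6,  98. ]), array([581.3, -51.4,  98. ])]
stop [608.6 138.6  85. ] [608.4 123.3  85. ] [608.9 152.6  85. ] rows [652.5 138.5  85. ] [563.9 138.6  85. ] mould [ 609.8 -161.1  140. ] mould face [ 610.6 -119.6  140. ]
push face [608.6 -15.8 132. ] [608.7  -7.2 132. ] bar end [611.7 178.9  45. ]
mould 1182 ((610.9255981445312, -161.42010498046875), (94.66614532470703, 77.47709655761719), 0.07860079407691956)
barbare 1018 ((611.7490234375, 70.6160888671875), (79.32795715332031, 88.34545135498047), 89.28984069824219)
[609.24602013 -52.9044081   99.8921621 ] 99.58018681932901
```

View pics/sc.png

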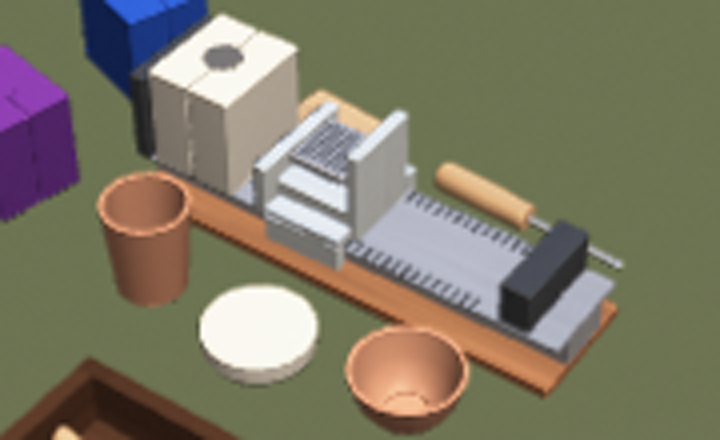

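The scene crop confirms the layout: the white jaw has its ribbed pad between an upright on the mould side and a taller push plate on the stop-block side, and the stop block is dark. The bar runs along world +y, with the pad at about (610,-52,~99), the push face at y≈-19 and the stop face at y≈123. I'll shut the gripper and turn to yaw 90.

Request:
jog_arm(
  commands=[
    {"offset": [0, 0, 0], "dr": [0, 0, 0.161], "grip": -1},
    {"offset": [0, 0, 0], "dr": [0, 0, 0.161], "grip": -1},
    {"offset": [0, 0, 0], "dr": [0, 0, 0.161], "grip": -1},
    {"offset": [0, 0, 0], "dr": [0, 0, 0.161], "grip": -1},
    {"offset": [0, 0, 0], "dr": [0, 0, 0.161], "grip": -1},
    {"offset": [0, 0, 0], "dr": [0, 0, 0.161], "grip": -1},
    {"offset": [0, 0, 0], "dr": [0, 0, 0.161], "grip": -1},
    {"offset": [0, 0, 0], "dr": [0, 0, 0], "grip": -1},
  ],
)

```text
time_s: 1.1
tcp_pos: [268.6, 564.0, 238.3]
eef_rot: [180.0, 0.1, 90.1]
ft_force: [0.2, -0.3, 0.3]
gripper_width: 0.117
finger_force: 0.0
```

Request:
jog_arm(
  commands=[
    {"offset": [-0.044, 0.0244, 0], "grip": -1},
    {"offset": [-0.044, 0.0244, 0], "grip": -1},
    {"offset": [-0.044, 0.0244, 0], "grip": -1},
    {"offset": [-0.044, 0.0244, 0], "grip": -1},
    {"offset": [-0.044, 0.0244, 0], "grip": -1},
    {"offset": [-0.044, 0.0244, 0], "grip": -1},
    {"offset": [-0.044, 0.0244, 0], "grip": -1},
    {"offset": [0, 0, 0], "grip": -1},
  ],
)

```text
$.commands[0]: bad value
```

Request:
jog_arm(
  commands=[
    {"offset": [-0.044, 0.0244, 0], "grip": -1},
    {"offset": [-0.044, 0.0244, 0], "grip": -1},
    {"offset": [-0.044, 0.0244, 0], "grip": -1},
    {"offset": [-0.044, 0.0244, 0], "grip": -1},
    {"offset": [-0.044, 0.0244, 0], "grip": -1},
    {"offset": [-0.044, 0.0244, 0], "grip": -1},
    {"offset": [-0.044, 0.0244, 0], "grip": -1},
    {"offset": [0, 0, 0], "grip": -1},
  ],
)

```text
$.commands[0]: bad value
```

Request:
jog_arm(
  commands=[
    {"offset": [-0.044, 0.0244, 0], "dr": [0, 0, 0], "grip": -1},
    {"offset": [-0.044, 0.0244, 0], "dr": [0, 0, 0], "grip": -1},
    {"offset": [-0.044, 0.0244, 0], "dr": [0, 0, 0], "grip": -1},
    {"offset": [-0.044, 0.0244, 0], "dr": [0, 0, 0], "grip": -1},
    {"offset": [-0.044, 0.0244, 0], "dr": [0, 0, 0], "grip": -1},
    {"offset": [-0.044, 0.0244, 0], "dr": [0, 0, 0], "grip": -1},
    {"offset": [-0.044, 0.0244, 0], "dr": [0, 0, 0], "grip": -1},
    {"offset": [0, 0, 0], "dr": [0, 0, 0], "grip": -1},
  ],
)

```text
time_s: 2.1
tcp_pos: [441.6, 251.2, 238.9]
eef_rot: [179.9, 0.1, 89.6]
ft_force: [0.3, 0.8, -0.0]
gripper_width: 0.002
finger_force: 0.0
```

Request:
jog_arm(
  commands=[
    {"offset": [-0.043, 0.024, 0], "dr": [0, 0, 0], "grip": -1},
    {"offset": [-0.043, 0.024, 0], "dr": [0, 0, 0], "grip": -1},
    {"offset": [-0.043, 0.024, 0], "dr": [0, 0, 0], "grip": -1},
    {"offset": [-0.043, 0.024, 0], "dr": [0, 0, 0], "grip": -1},
    {"offset": [-0.043, 0.024, 0], "dr": [0, 0, 0], "grip": -1},
    {"offset": [-0.043, 0.024, 0], "dr": [0, 0, 0], "grip": -1},
    {"offset": [-0.043, 0.024, 0], "dr": [0, 0, 0], "grip": -1},
    {"offset": [0, 0, 0], "dr": [0, 0, 0], "grip": -1},
  ],
)

```text
time_s: 3.1
tcp_pos: [608.4, -49.3, 238.4]
eef_rot: [179.9, 0.1, 89.7]
ft_force: [-0.2, 0.8, -0.5]
gripper_width: 0.005
finger_force: 0.0
```

Next I'll descend to about 10 mm above the pad.

Request:
jog_arm(
  commands=[
    {"offset": [0, 0, 0.04], "dr": [0, 0, 0], "grip": -1},
    {"offset": [0, 0, 0.04], "dr": [0, 0, 0], "grip": -1},
    {"offset": [0, 0, 0.03], "dr": [0, 0, 0], "grip": -1},
    {"offset": [0, 0, 0.016], "dr": [0, 0, 0], "grip": -1},
    {"offset": [0, 0, 0], "dr": [0, 0, 0], "grip": -1},
    {"offset": [0, 0, 0], "dr": [0, 0, 0], "grip": -1},
  ],
)

```text
time_s: 3.85
tcp_pos: [608.0, -44.7, 113.9]
eef_rot: [179.9, -0.0, 90.0]
ft_force: [-1.2, -0.1, 0.6]
gripper_width: 0.001
finger_force: 0.0
```

Run:
```python
from h import *
s=[bot.sense() for _ in range(2)];print(s[0]['tcp_pos'],s[0]['qd'].round(2))
im,d=bot.camera("scene");cv2.imwrite("pics/s2.png",cv2.resize(im[130:310,220:420],(800,720))[120:])
s=bot.sense();print(s['tcp_pos'])
```

```text
[608.01976388 -44.68350124 113.8749754 ] [ 0.28 -0.47  0.34 -0.03 -0.02 -0.06 -0.07]
[608.11591029 -44.88122307 114.0551706 ]
```

View pics/s2.png

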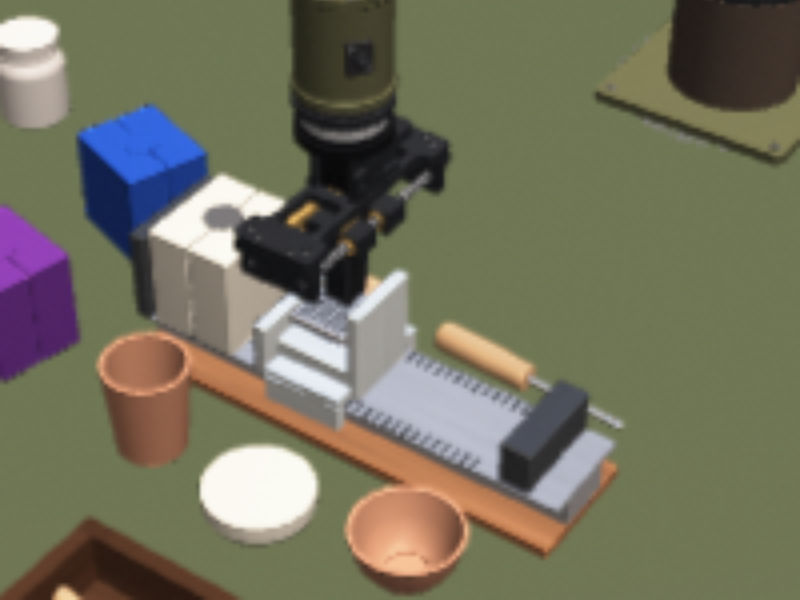

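The fingertips, at about (350,290) in the enlarged view, are over the pad and clear of both uprights. I'll press down gradually.

Request:
jog_arm(
  commands=[
    {"offset": [0, 0, 0.005], "dr": [0, 0, 0], "grip": -1},
    {"offset": [0, 0, 0.005], "dr": [0, 0, 0], "grip": -1},
    {"offset": [0, 0, 0.004], "dr": [0, 0, 0], "grip": -1},
    {"offset": [0, 0, 0.004], "dr": [0, 0, 0], "grip": -1},
    {"offset": [0, 0, 0], "dr": [0, 0, 0], "grip": -1},
  ],
)

```text
time_s: 4.53
tcp_pos: [607.1, -45.1, 94.7]
eef_rot: [-180.0, -0.0, 89.9]
ft_force: [-1.3, -0.3, 4.2]
gripper_width: 0.006
finger_force: 2.0
```

Request:
jog_arm(
  commands=[
    {"offset": [0, 0, 0.003], "dr": [0, 0, 0], "grip": -1},
    {"offset": [0, 0, 0.002], "dr": [0, 0, 0], "grip": -1},
    {"offset": [0, 0, 0], "dr": [0, 0, 0], "grip": -1},
    {"offset": [0, 0, 0], "dr": [0, 0, 0], "grip": -1},
  ],
)

```text
time_s: 5.03
tcp_pos: [607.1, -45.1, 90.4]
eef_rot: [180.0, -0.0, 89.9]
ft_force: [-2.6, 0.5, 9.4]
gripper_width: 0.003
finger_force: 4.8
```

Request:
jog_arm(
  commands=[
    {"offset": [0.006, 0, 0], "dr": [0, 0, 0], "grip": -1},
    {"offset": [0.006, 0, 0], "dr": [0, 0, 0], "grip": -1},
    {"offset": [0.006, 0, 0], "dr": [0, 0, 0], "grip": -1},
    {"offset": [0.006, 0, 0], "dr": [0, 0, 0], "grip": -1},
    {"offset": [0.006, 0, 0], "dr": [0, 0, 0], "grip": -1},
    {"offset": [0.006, 0, 0], "dr": [0, 0, 0], "grip": -1},
  ],
)

```text
time_s: 5.78
tcp_pos: [607.2, -9.7, 90.4]
eef_rot: [180.0, 0.0, 89.9]
ft_force: [-3.1, -1.4, 9.3]
gripper_width: 0.004
finger_force: 4.7
```

Request:
jog_arm(
  commands=[
    {"offset": [0.009, 0, 0], "dr": [0, 0, 0], "grip": -1},
    {"offset": [0.009, 0, 0], "dr": [0, 0, 0], "grip": -1},
    {"offset": [0.009, 0, 0], "dr": [0, 0, 0], "grip": -1},
    {"offset": [0.009, 0, 0], "dr": [0, 0, 0], "grip": -1},
    {"offset": [0.009, 0, 0], "dr": [0, 0, 0], "grip": -1},
    {"offset": [0.009, 0, 0], "dr": [0, 0, 0], "grip": -1},
    {"offset": [0.009, 0, 0], "dr": [0, 0, 0], "grip": -1},
    {"offset": [0.009, 0, 0], "dr": [0, 0, 0], "grip": -1},
  ],
)

```text
time_s: 6.78
tcp_pos: [607.3, 62.4, 90.4]
eef_rot: [180.0, 0.0, 89.9]
ft_force: [-3.6, -0.8, 8.1]
gripper_width: 0.004
finger_force: 4.6
```

Request:
jog_arm(
  commands=[
    {"offset": [0.004, 0, 0], "dr": [0, 0, 0], "grip": -1},
    {"offset": [0.004, 0, 0], "dr": [0, 0, 0], "grip": -1},
    {"offset": [0.004, 0, 0], "dr": [0, 0, 0], "grip": -1},
    {"offset": [0.004, 0, 0], "dr": [0, 0, 0], "grip": -1},
  ],
)

```text
time_s: 7.28
tcp_pos: [607.3, 78.6, 90.4]
eef_rot: [180.0, 0.0, 89.9]
ft_force: [-1.8, -1.6, 9.0]
gripper_width: 0.007
finger_force: 4.6
```

Request:
jog_arm(
  commands=[
    {"offset": [0.003, 0, 0], "dr": [0, 0, 0], "grip": -1},
    {"offset": [0.003, 0, 0], "dr": [0, 0, 0], "grip": -1},
    {"offset": [0.003, 0, 0], "dr": [0, 0, 0], "grip": -1},
    {"offset": [0.003, 0, 0], "dr": [0, 0, 0], "grip": -1},
  ],
)

```text
time_s: 7.78
tcp_pos: [607.4, 88.1, 90.4]
eef_rot: [180.0, 0.2, 89.9]
ft_force: [-2.3, -7.3, 9.4]
gripper_width: 0.007
finger_force: 4.7
```

Request:
jog_arm(
  commands=[
    {"offset": [0.003, 0, 0], "dr": [0, 0, 0], "grip": -1},
    {"offset": [0, 0, 0], "dr": [0, 0, 0], "grip": -1},
    {"offset": [0, 0, 0], "dr": [0, 0, 0], "grip": -1},
  ],
)

```text
time_s: 8.15
tcp_pos: [608.0, 90.9, 90.4]
eef_rot: [179.9, 0.2, 89.8]
ft_force: [-0.6, -5.1, 8.6]
gripper_width: 0.005
finger_force: 4.2
```

Run:
```python
from h import *
im,d=bot.camera("scene");cv2.imwrite("pics/s3.png",cv2.resize(im[130:310,220:420],(800,720))[120:])
```

```text
(no output)
```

View pics/s3.png

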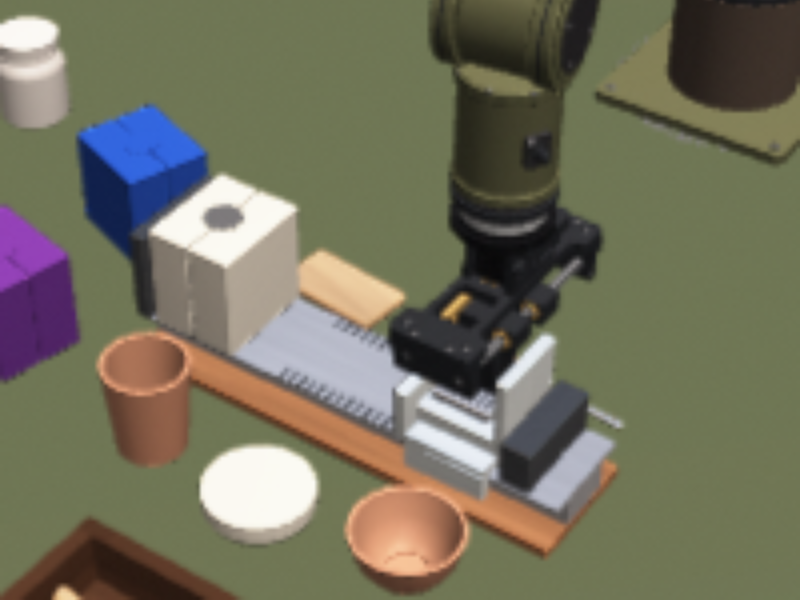

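The jaw, with its push plate at (525,385), is close to the stop block at (545,435) and the mould hasn't moved. I can't tell yet whether it touches, since the tool still advanced 2.8 mm, so I'll push further until the force climbs.

Request:
jog_arm(
  commands=[
    {"offset": [0.003, 0, 0], "dr": [0, 0, 0], "grip": -1},
    {"offset": [0.003, 0, 0], "dr": [0, 0, 0], "grip": -1},
    {"offset": [0, 0, 0], "dr": [0, 0, 0], "grip": -1},
  ],
)

```text
time_s: 8.57
tcp_pos: [608.5, 97.3, 90.4]
eef_rot: [179.9, 0.2, 89.8]
ft_force: [-0.6, -3.6, 7.1]
gripper_width: 0.007
finger_force: 3.6
```

Request:
jog_arm(
  commands=[
    {"offset": [0.003, 0, 0], "dr": [0, 0, 0], "grip": -1},
    {"offset": [0.003, 0, 0], "dr": [0, 0, 0], "grip": -1},
    {"offset": [0, 0, 0], "dr": [0, 0, 0], "grip": -1},
  ],
)

```text
time_s: 8.95
tcp_pos: [608.6, 103.0, 90.4]
eef_rot: [179.8, 0.2, 89.8]
ft_force: [0.5, -3.9, 6.9]
gripper_width: 0.005
finger_force: 4.6
```

Request:
jog_arm(
  commands=[
    {"offset": [0.003, 0, 0], "dr": [0, 0, 0], "grip": -1},
    {"offset": [0.002, 0, 0], "dr": [0, 0, 0], "grip": -1},
    {"offset": [0, 0, 0], "dr": [0, 0, 0], "grip": -1},
  ],
)

```text
time_s: 9.32
tcp_pos: [608.6, 103.0, 90.4]
eef_rot: [179.9, 0.5, 89.7]
ft_force: [0.4, -12.7, 8.5]
gripper_width: 0.005
finger_force: 10.7
```

The tool has stopped at y=103. That puts the push plate's far side at about 124, which matches the stop face at 123. I'll lift straight up.

Request:
jog_arm(
  commands=[
    {"offset": [-0.003, 0, -0.004], "dr": [0, 0, 0], "grip": -1},
    {"offset": [0, 0, -0.006], "dr": [0, 0, 0], "grip": -1},
    {"offset": [0, 0, -0.01], "dr": [0, 0, 0], "grip": -1},
    {"offset": [-0.003, 0, -0.02], "dr": [0, 0, 0], "grip": -1},
    {"offset": [0, 0, -0.04], "dr": [0, 0, 0], "grip": -1},
    {"offset": [0, 0, -0.05], "dr": [0, 0, 0], "grip": -1},
    {"offset": [0, 0, -0.04], "dr": [0, 0, 0], "grip": -1},
    {"offset": [0, 0, 0], "dr": [0, 0, 0], "grip": -1},
  ],
)

```text
time_s: 10.32
tcp_pos: [609.5, 105.1, 262.7]
eef_rot: [179.6, -0.1, 89.9]
ft_force: [0.1, -0.6, 0.0]
gripper_width: 0.006
finger_force: 0.0
```

Request:
jog_arm(
  commands=[
    {"offset": [0.04, -0.04, 0], "dr": [0, 0, 0], "grip": -1},
    {"offset": [0.04, -0.04, 0], "dr": [0, 0, 0], "grip": -1},
    {"offset": [0.04, -0.03, 0], "dr": [0, 0, 0], "grip": -1},
    {"offset": [0.04, 0, 0], "dr": [0, 0, 0], "grip": -1},
    {"offset": [0, 0, 0], "dr": [0, 0, 0], "grip": -1},
    {"offset": [0, 0, 0], "dr": [0, 0, 0], "grip": -1},
  ],
)

```text
time_s: 11.08
tcp_pos: [497.1, 263.8, 258.6]
eef_rot: [-179.9, 0.1, 89.9]
ft_force: [0.0, -1.1, 1.1]
gripper_width: 0.004
finger_force: 0.0
```

Run:
```python
from h import *
im,d=bot.camera("top");p=bot.camera_params("top");cv2.imwrite("pics/t4.png",cv2.resize(im[190:275,235:415],(720,340),interpolation=cv2.INTER_CUBIC))
P=np.array([[pt(p,u,v,d[v,u]) for u in range(236,415)] for v in range(215,245)])
Q=P[...,:].reshape(-1,3);Q=Q[(Q[:,0]>590)&(Q[:,0]<628)]
for y in range(40,160,4):
    k=(abs(Q[:,1]-y)<2);print(y,np.median(Q[k,2]).round(1),end='; ')
```

```text
40 94.1; 44 95.2; 48 94.8; 52 74.9; 56 97.6; 60 99.5; 64 98.5; 68 101.0; 72 101.1; 76 99.9; 80 99.9; 84 99.1; 88 100.2; 92 100.3; 96 100.2; 100 101.1; 104 98.6; 108 74.9; 112 86.2; 116 131.4; 120 132.0; 124 131.3; 128 nan; 132 84.7; 136 83.4; 140 84.3; 144 84.3; 148 84.9; 152 83.3; 156 nan;
  return _methods._mean(a, axis=axis, dtype=dtype,
  ret = ret.dtype.type(ret / rcount)
```

View pics/t4.png

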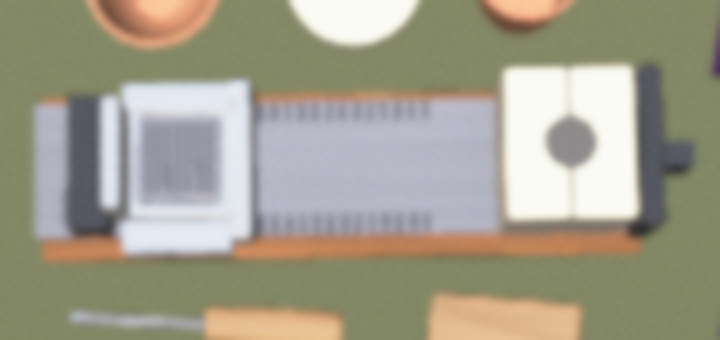

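The final top crop shows the push plate against the stop block at crop x≈100–115. The pad is up, with depth giving about 100 mm, and the mould is still at (570,142). I'm handing in.

```bash
python3 -c "
from rig import bot
print(bot.hand_in())"
```

```text
the job is handed in; nothing more can be done
None
```

I opened the clamp fully and handed the job in. The jaw is against the stop block, the pad is back up at about 100 mm, and the mould and the neighbouring things visible in the last clamp view have not moved; the hand-in call gave no verdict.

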